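Return three mixed-up hand stamps to their own ink trays

ROBOT

A 6-joint arm with a two-finger parallel gripper is mounted at the origin on a cart in front of the work surface, level with it; the furniture and walls round the work are solid. World frame = base frame: x ahead of the robot, y to its left, z up, the work surface at z = 0. Lengths are in m, angles in degrees, forces in N, time in s.
With the tool pointing down it reaches from about 0.35 to 0.875 m from the base axis. Payload 4.2 kg.
Tool frame: the origin (TCP) lies on the centre line of the jaws, within the pads' length; the fingertips stand 17 mm ahead of it and the grasp point (between the pads) lies 2 mm behind it; z points along the fingers, y is the direction in which the jaws open and shut (so a half turn about z gives the same grasp; the last joint's range is limited). The gripper opens to 87 mm and grips with 3 to 60 N. Pads are 19 mm wide; open, the fingers measure 117 mm over their backs; the gripper's body (75 mm by 190 mm) begins 51 mm behind the grasp point.
Start: joints at [-57.892, 22.042, 0.453, 0, -68.411, -14.817], TCP at [0.186, -0.597, 0.24] pointing down, gripper open.
Joint ranges: [-179.83, 179.83], [-69.29, 118.12], [-61.27, 80.66], [-181.25, 117.63], [-171.15, -9.14], [-177.46, 177.46]. Speed limits (degrees/s): [159.86, 159.86, 180, 180, 180, 180].

INTERFACE

Orientations are given as a 3x3 rotation matrix whose columns are the frame's x, y, z axes.
In Python, from station import * gives the robot as it stands.
- The arm moves only by the tool play_rows, never from a script. Its argument "targets" is a list that holds one entry, the list of rows, each a list of 5 numbers: the closure, from 0 (fully open) to 1 (shut), then the shift along the world's x, y, z in m, then the turn about the world's z in rad. In form: [[[gripper, x, y, z, twist], ...]]. A call has 1 to 5 rows; each row is the pose to reach, as a shift and turn from the pose commanded when the call began; what a row does not reach only later rows make up. A row lasts 1/12 s, in which the tool goes at most 41.7 mm and 7.16 degrees, less where a joint would pass 70% of its speed; a pose out of reach is approached as far as the arm can. A call with a gripper value outside its range is refused whole. The fingers move at their own pace and stop on an object; the grip force is fixed at half the most. Time passes only in rows, so rows that repeat a pose let the fingers close. It gives the time, the measured TCP pose, the force and the opening at its end, in the units of the state.
- sense(): the state, without advancing time (a new reading comes with each control period).
- capture(name): name is "scene" or "top"; returns the picture (480x640x3 uint8, blue, green, red); there is no depth.
- get_calibration(name): a dict with "camera_matrix" (3x3 intrinsics, pixels), "T" (4x4, takes a point from camera to world coordinates). Camera axes: x right, y up, looking along -z (the intrinsics and any distortion apply to the point x, -y, -z); pixel columns grow to the right and rows downward; lengths in m; the calibration is good to about 2 mm. A picture is of the moment at which its call begins. get_calibration takes no time and is no camera call.
- finish_job(): hands the job in, once; it reports no verdict.
The state is a dict: "time_s": time; "joints": joint angles; "joint_velocities": joint speeds; "effort": joint torques, N m; "tcp_pos": TCP position; "ee_rot": TCP orientation; "wrist_force": force on the tool from outside, world axes, zero at the start; "moment": the same for the moment, N m; "gripper_width": opening from 0.0 (shut) to 1.0 (fully open).
Only numpy, scipy, OpenCV 4.12 (cv2) and the standard library are available. Lean on these libraries where they do the work, as an engineer would, in place of code of your own. Each camera call takes 0.05 s, during which the arm holds its last target. There are 200 camera calls.

TASK

The three hand stamps have been put back in one another's trays. Stand each one upright, fully down in the well of the tray whose ink pad carries its colour; every well is taken, so first set one stamp aside on the block of yellow notes. The rubber faces are inked, so never stand a stamp on the bare desk or let one fall over, and leave the mug and the stapler where they are.

Things in the scene. Friction and masses are not known exactly. Their poses are not given: they have to be found in the camera images.
- stamp_red: Hand stamp: black foot 28 x 56 mm, 18 mm high, with a red band and red plates; round black handle 28 mm across ending in a knob with a red dot on top; 70 mm high in all, 50 g. Origin: centre of its underside, z up along the handle, y along the foot's 56 mm side. Take it from above by the round knob, about 55 mm above the origin, in any grasp direction.
- stamp_blue: The same hand stamp marked blue (band, plates and dot). Same size, origin and axes.
- stamp_green: The same hand stamp marked green (band, plates and dot). Same size, origin and axes.
- tray_red: Fixed grey tray 140 x 126 mm, base 5 mm thick, with a closed black ink pad with a red label at its +x end (top 21 mm above the desk) and a stamp well at its -x end. Origin: underside centre, z up. Well floor 36 (x) by 64 (y) mm, centred at (-45, 0, 5) mm; walls flare to 43 x 71 mm at their top, 17 mm. A stamp stands on that floor, its y along the tray's y, either way round.
- tray_blue: The same tray with a blue label on its ink pad. Same sizes, origin and axes.
- tray_green: The same tray with a green label on its ink pad. Same sizes, origin and axes.
- note_block: Loose block of yellow paper notes lying flat on the desk, 77 x 77 x 13 mm, 60 g; the place to set a stamp aside. Origin at the centre of its underside, z up, its top 13 mm above that. Empty at the start.
- mug: White mug, a bystander: body 92 mm across, 95 mm high, handle at its -y side. Origin on the desk near the middle of its footprint, z up.
- stapler: Black desk stapler, a bystander: 144 x 39 x 54 mm, long along its x. Origin at the centre of its underside, z up.
Not all that is in view belongs to the job. Leave any orange look-alike of the stamp_green alone.

How it is judged:
By the outcome, as a careful person would: the job done as asked, in the order asked, and still so for the second after the job is handed in, with the robot touching nothing.
It also fails if it takes over 96 s, if anything falls off the work surface, if the arm or the gripper's body presses on something with over 40 N, if the wrist force passes 120 N, or if a joint passes its speed limit or range.

## Working session

There is one attempt and no reset: what is moved stays moved. The work goes in short steps, Python scripts to look and compute and a tool call to move; the robot and the scene stay as the last step left them, time stands still between calls to the robot, and variables do not carry over. Pictures are saved under pics/ and viewed, on a budget of 14 in all, crops included, one or two more only if the job needs it, and the job is handed in when it is done.

Besides the shell and the picture viewer there is one more tool, called after "Request:" as a command line: name --argument value ..., lists and objects as JSON in quotes. play_rows: Moves the arm, as the interface text tells. Its arguments: {"type":"object","properties":{"targets":{"type":"array","items":{"type":"array","items":{"type":"array","items":{"type":"number"}}}}},"required":["targets"]}

```bash
mkdir -p pics; python3 - <<'E'
from station import *
import cv2
for n in("scene","top"):
    i=capture(n); cv2.imwrite(f"pics/{n}0.png",i)
    c=get_calibration(n); print(n,c)
print(sense())
E
```

```text
scene {'camera_matrix': array([[508.88847278,   0.        , 315.28912095],
       [  0.        , 508.88847278, 246.11407512],
       [  0.        ,   0.        ,   1.        ]]), 'T': array([[-0.72260332,  0.51904107, -0.45655318, -0.07975139],
       [-0.69119001, -0.53292331,  0.48810769,  0.46588898],
       [ 0.01004011,  0.66827324,  0.74384815,  0.92262724],
       [ 0.        ,  0.        ,  0.        ,  1.        ]])}
top {'camera_matrix': array([[540.15016535,   0.        , 312.58617103],
       [  0.        , 540.15016535, 241.72328012],
       [  0.        ,   0.        ,   1.        ]]), 'T': array([[-0.00532884,  0.98232035, -0.18713185,  0.29806148],
       [-0.99980703, -0.00877213, -0.01757708, -0.13642451],
       [-0.01890786,  0.18700207,  0.98217754,  1.12279061],
       [ 0.        ,  0.        ,  0.        ,  1.        ]])}
{'time_s': 0.1, 'joints': array([-5.78924687e+01,  2.20876689e+01,  3.87857598e-01, -2.31918415e-02,
       -6.84120987e+01, -1.48156973e+01]), 'joint_velocities': array([-0.07667395, -0.16071419,  0.22445148,  0.10725189, -0.10485412,
       -0.00582667]), 'effort': array([-1.23104346e-03, -3.91689456e+01,  1.87933034e+01,  4.23185840e+00,
        1.34641113e-02, -6.88245109e-05]), 'tcp_pos': array([ 0.18562494, -0.59627302,  0.23856233]), 'ee_rot': array([[-9.54847490e-01, -2.97095531e-01, -7.19314371e-04],
       [-2.97096370e-01,  9.54845698e-01,  1.85448561e-03],
       [ 1.35874845e-04,  1.98445662e-03, -9.99998022e-01]]), 'wrist_force': array([ 0.07716332, -0.02369022, -0.16880553]), 'moment': array([0.05764953, 0.00733519, 0.00961389]), 'gripper_width': 0.9954998228772028}
```

View pics/scene0.png

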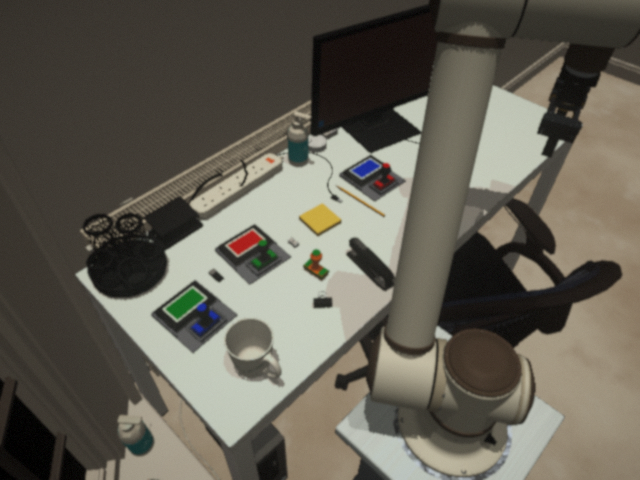

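View pics/top0.png

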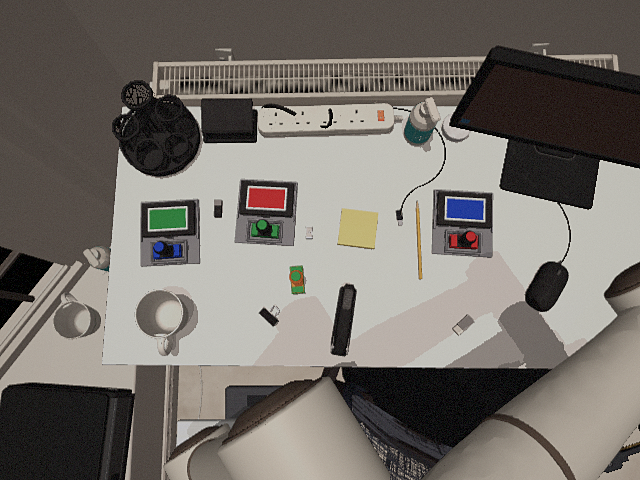

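The top view shows blue in the green tray (166,250), green in the red tray (263,230) and red in the blue tray (467,238). The notes are at (358,228) and the orange look-alike is at (297,280). Next I measure these.

```bash
cat > h.py <<'E'
from station import *
import cv2, numpy as np
def rays(n,uv):
    c=get_calibration(n);K=c["camera_matrix"];T=c["T"]
    uv=np.atleast_2d(np.asarray(uv,float))
    d=np.c_[(uv[:,0]-K[0,2])/K[0,0],-(uv[:,1]-K[1,2])/K[1,1],-np.ones(len(uv))]@T[:3,:3].T
    return T[:3,3],d
def plane(n,uv,z):
    o,d=rays(n,uv); return o+d*((z-o[2])/d[:,2])[:,None]
HUE={"red":lambda h:(h<6)|(h>174),"green":lambda h:(h>50)&(h<75),"blue":lambda h:(h>105)&(h<130)}
def blobs(img,c,mn=6):
    h,s,v=cv2.split(cv2.cvtColor(img,cv2.COLOR_BGR2HSV))
    m=(HUE[c](h)&(s>130)&(v>50)).astype(np.uint8)
    n,l,st,ce=cv2.connectedComponentsWithStats(m)
    return [(int(st[i,4]),ce[i].round(1).tolist(),st[i,:4].tolist(),l==i) for i in range(1,n) if st[i,4]>=mn]
def rect(n,cnt,z):
    p=plane(n,cnt.reshape(-1,2),z)[:,:2]
    return cv2.minAreaRect((p*1000).astype(np.float32))
E
python3 - <<'E'
from h import *
i=cv2.imread("pics/top0.png")
for c in HUE:
    print(c)
    for a,ce,b,m in blobs(i,c):
        print(a,ce,b)
        if a>500:
            cn=max(cv2.findContours(m.astype(np.uint8),0,1)[0],key=cv2.contourArea)
            print(' label',rect("top",cn,.021))
hsv=cv2.cvtColor(i,cv2.COLOR_BGR2HSV)
m=((hsv[...,2]<170)|(hsv[...,1]>90)).astype(np.uint8)
for n,box in dict(green=(132,190,75,85),red=(228,170,75,85),blue=(424,182,75,85),notes=(330,200,55,55)).items():
    x,y,w,h=box; s=np.zeros_like(m); s[y:y+h,x:x+w]=m[y:y+h,x:x+w]
    cn=max(cv2.findContours(s,0,1)[0],key=cv2.contourArea)
    print(n,cv2.boundingRect(cn),rect("top",cn,.007 if n!='notes' else .013))
crops=[cv2.resize(i[y:y+66,x:x+66],(400,400),interpolation=cv2.INTER_CUBIC) for x,y in((137,200),(232,178),(430,190))]
cv2.imwrite("pics/cr.png",cv2.resize(np.hstack(crops),(795,265)))
E
```

```text
red
654 [266.2, 198.0] [248, 188, 37, 21]
 label ((603.0095825195312, -19.0257568359375), (75.83869171142578, 39.834075927734375), 85.95745086669922)
252 [464.7, 240.2] [449, 231, 29, 18]
green
645 [167.0, 218.5] [150, 209, 36, 20]
 label ((560.7423095703125, 188.54983520507812), (39.857421875, 73.84203338623047), 2.935467481613159)
79 [261.5, 224.4] [257, 220, 10, 10]
62 [253.8, 229.8] [251, 223, 7, 13]
79 [274.6, 230.9] [271, 225, 8, 13]
36 [296.2, 268.4] [291, 267, 11, 5]
64 [295.2, 276.1] [291, 272, 10, 9]
49 [297.3, 289.1] [292, 287, 11, 5]
blue
669 [464.5, 208.9] [447, 199, 36, 21]
 label ((575.0986938476562, -434.4328918457031), (73.22045135498047, 39.88597869873047), 85.89280700683594)
129 [157.3, 249.4] [153, 242, 11, 17]
98 [176.3, 250.1] [172, 244, 9, 14]
12 [165.2, 257.2] [162, 257, 9, 2]
green (140, 198, 61, 69) ((535.052001953125, 186.33642578125), (142.7237091064453, 127.10182189941406), 3.1355783939361572)
red (234, 178, 64, 68) ((577.275634765625, -17.809410095214844), (127.0167465209961, 142.5059051513672), 86.22865295410156)
blue (431, 189, 63, 69) ((549.47802734375, -431.8068542480469), (127.8886489868164, 142.5550994873047), 85.63943481445312)
notes (337, 209, 41, 41) ((536.4512939453125, -211.08831787109375), (78.09684753417969, 78.78247833251953), 82.2159652709961)
```

View pics/cr.png

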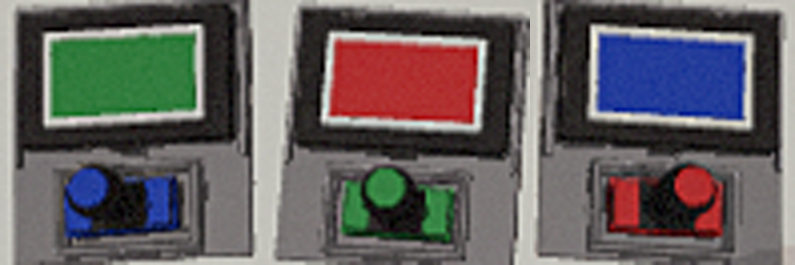

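```bash
python3 - <<'E'
from h import *
i=cv2.imread("pics/top0.png"); s=cv2.imread("pics/scene0.png")
dots=dict(blue=(159.2,246.8),green=(261.9,224.6),red=(470.6,236.8))
box=dict(blue=(150,240,36,24),green=(248,218,34,24),red=(446,228,36,24))
for c,uv in dots.items():
    print(c,"dot",(plane("top",uv,.075)[0]*1000).round(1))
    x,y,w,h=box[c]; m=np.zeros(i.shape[:2],bool)
    for b in blobs(i,c): m|=b[3]
    pts=[(u,max(np.where(m[y:y+h,u])[0])+y) for u in range(x,x+w) if m[y:y+h,u].any()]
    print([int(p[1]) for p in pts])
    p=plane("top",pts,.018)
    l=cv2.fitLine((p[:,:2]*1000).astype(np.float32),cv2.DIST_HUBER,0,.01,.01).ravel()
    print("  foot y dir deg-90:",(np.degrees(np.arctan2(l[1],l[0]))%180-90).round(1))
    for b in blobs(s,c,4): print("   scene",b[:3])
E
```

```text
blue dot [490.2 186.5  75. ]
[258, 258, 258, 258, 258, 258, 258, 251, 250, 258, 258, 258, 257, 257, 257, 257, 257, 257, 257, 257, 256, 256, 257, 256, 256, 256, 256]
  foot y dir deg-90: 4.3
   scene (216, [365.6, 167.9], [353, 161, 26, 15])
   scene (66, [201.7, 307.3], [197, 303, 10, 9])
   scene (64, [213.0, 315.1], [208, 311, 11, 9])
   scene (96, [198.1, 328.4], [192, 323, 14, 12])
green dot [533.3 -16.9  75. ]
[235, 235, 235, 235, 234, 235, 233, 227, 228, 229, 229, 229, 229, 228, 227, 226, 235, 236, 237, 237, 237, 237, 237, 234]
  foot y dir deg-90: -11.0
   scene (32, [262.5, 243.0], [259, 241, 8, 5])
   scene (36, [270.7, 253.1], [267, 250, 9, 7])
   scene (19, [315.8, 252.4], [313, 251, 6, 4])
   scene (43, [256.4, 262.0], [252, 259, 9, 7])
   scene (14, [308.1, 262.8], [306, 260, 5, 6])
   scene (21, [322.5, 271.4], [320, 269, 6, 6])
   scene (446, [184.2, 303.3], [167, 290, 35, 28])
red dot [ 504.8 -428.6   75. ]
[247, 247, 247, 247, 247, 247, 247, 247, 247, 247, 248, 247, 248, 247, 247, 248, 247, 247, 247, 247, 248, 248, 247, 248, 248, 248, 248, 248, 248]
  foot y dir deg-90: -3.1
   scene (27, [385.6, 165.8], [383, 164, 6, 5])
   scene (38, [389.6, 177.9], [386, 174, 8, 9])
   scene (59, [378.9, 184.1], [374, 180, 11, 9])
   scene (359, [244.5, 242.1], [229, 231, 32, 23])
```

Request:
play_rows --targets '[[[0,0.035,0.018,0,0],[0,0.07,0.037,0,0],[0,0.105,0.055,0,0],[0,0.14,0.074,0,0],[0,0.175,0.092,0,0]]]'

```text
time_s: 0.52
tcp_pos: [0.362, -0.5034, 0.2391]
ee_rot: [[-0.955, -0.297, -0.001], [-0.297, 0.955, 0.001], [0.0, 0.001, -1.0]]
wrist_force: [-0.7, -0.9, -0.4]
gripper_width: 1.002
```

Request:
play_rows --targets '[[[0,0.036,0.019,-0.01,0],[0,0.072,0.038,-0.02,0],[0,0.108,0.057,-0.04,0],[0,0.144,0.076,-0.06,0],[0,0.144,0.076,-0.07,0]]]'

```text
time_s: 0.93
tcp_pos: [0.5088, -0.4254, 0.167]
ee_rot: [[-0.953, -0.302, -0.001], [-0.302, 0.953, 0.001], [0.0, 0.001, -1.0]]
wrist_force: [-0.6, -1.7, -0.2]
gripper_width: 1.0
```

Request:
play_rows --targets '[[[0,0,0,-0.02,0],[0,0,0,-0.03,0],[0,0,0,-0.03,0],[0,0,0,-0.03,0]]]'

```text
time_s: 1.27
tcp_pos: [0.5042, -0.429, 0.1392]
ee_rot: [[-0.955, -0.297, -0.001], [-0.297, 0.955, 0.0], [0.001, 0.001, -1.0]]
wrist_force: [-0.8, -0.0, 0.5]
gripper_width: 1.001
```

Request:
play_rows --targets '[[[0,0,0,-0.03,0],[0,0,0,-0.055,0],[0,0,0,-0.075,0],[0,0,0,-0.081,0],[0,0,0,-0.081,0]]]'

```text
time_s: 1.68
tcp_pos: [0.504, -0.4291, 0.058]
ee_rot: [[-0.955, -0.296, -0.002], [-0.296, 0.955, 0.001], [0.001, 0.001, -1.0]]
wrist_force: [-0.8, 0.2, 1.0]
gripper_width: 1.003
```

Request:
play_rows --targets '[[[1,0,0,0,0],[1,0,0,0,0],[1,0,0,0,0],[1,0,0,0,0],[1,0,0,0,0]]]'

```text
time_s: 2.1
tcp_pos: [0.5052, -0.429, 0.0596]
ee_rot: [[-0.955, -0.297, 0.002], [-0.297, 0.955, -0.001], [-0.001, -0.001, -1.0]]
wrist_force: [0.2, 0.1, 0.5]
gripper_width: 0.704
```

Request:
play_rows --targets '[[[1,0,0,0,0],[1,0,0,0,0],[1,0,0,0,0],[1,0,0,0,0],[1,0,0,0,0]]]'

```text
time_s: 2.52
tcp_pos: [0.5048, -0.4287, 0.0585]
ee_rot: [[-0.955, -0.297, -0.0], [-0.297, 0.955, 0.0], [0.0, 0.0, -1.0]]
wrist_force: [-0.1, 0.7, -0.1]
gripper_width: 0.322
```

```bash
python3 - <<'E'
from h import *
i=capture("top");cv2.imwrite("pics/a1.png",cv2.resize(i[170:290,390:550],(640,480)))
E
```

```text
(no output)
```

View pics/a1.png

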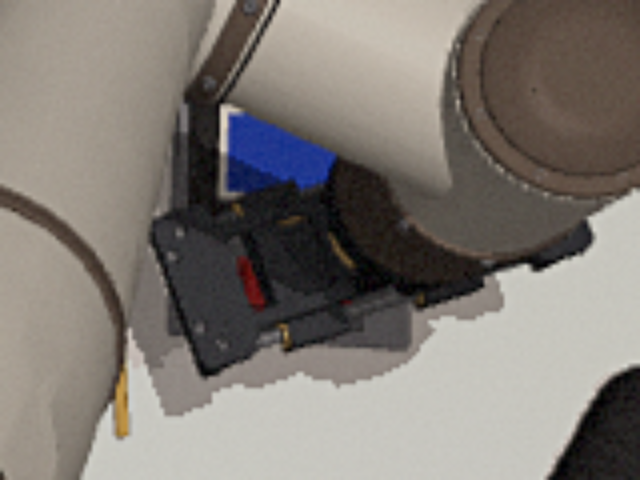

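Request:
play_rows --targets '[[[1,0,0,0,0],[1,0,0,0,0],[1,0,0,0.015,0],[1,0,0,0.035,0],[1,0,0,0.06,0]]]'

```text
time_s: 2.98
tcp_pos: [0.5037, -0.4281, 0.1172]
ee_rot: [[-0.955, -0.297, -0.004], [-0.297, 0.955, 0.002], [0.003, 0.003, -1.0]]
wrist_force: [0.7, -0.4, -0.1]
gripper_width: 0.289
```

Request:
play_rows --targets '[[[1,0,0,0.02,0],[1,0.002,0.015,0.035,0],[1,0.007,0.048,0.04,0],[1,0.012,0.083,0.04,0],[1,0.017,0.118,0.04,0]]]'

```text
time_s: 3.4
tcp_pos: [0.5218, -0.3099, 0.159]
ee_rot: [[-0.955, -0.296, 0.001], [-0.296, 0.955, -0.0], [-0.001, -0.001, -1.0]]
wrist_force: [1.0, -0.1, -1.3]
gripper_width: 0.29
```

Request:
play_rows --targets '[[[1,0.005,0.035,0,0],[1,0.01,0.07,0,0],[1,0.015,0.1,0,0],[1,0.015,0.1,0,0],[1,0.015,0.1,0,0]]]'

```text
time_s: 3.82
tcp_pos: [0.5372, -0.2092, 0.1588]
ee_rot: [[-0.954, -0.3, 0.0], [-0.3, 0.954, -0.0], [-0.0, -0.0, -1.0]]
wrist_force: [-0.1, -0.6, -0.4]
gripper_width: 0.292
```

```bash
python3 - <<'E'
from h import *
i=capture("scene");t=capture("top")
cv2.imwrite("pics/a2.png",np.vstack([cv2.resize(i[130:290,260:470],(525,400))[100:],cv2.resize(t[160:290,300:510],(525,325))[:300]]))
E
```

```text
(no output)
```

View pics/a2.png

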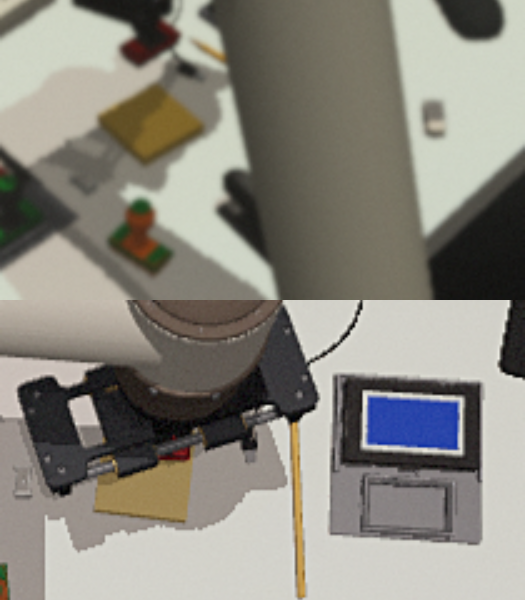

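The stamp is held level above the notes, and the blue well is empty in the top view at crop (407,505). I lower it now.

Request:
play_rows --targets '[[[1,0,-0.001,-0.03,0],[1,0,-0.001,-0.06,0],[1,0,-0.001,-0.08,0],[1,0,-0.001,-0.088,0],[1,0,-0.001,-0.092,0]]]'

```text
time_s: 4.33
tcp_pos: [0.5361, -0.2126, 0.0659]
ee_rot: [[-0.955, -0.296, -0.003], [-0.296, 0.955, 0.0], [0.003, 0.001, -1.0]]
wrist_force: [-2.7, 6.5, 14.4]
gripper_width: 0.295
```

Request:
play_rows --targets '[[[1,0,0,0,0],[1,0,0,0,0],[1,0,0,0,0]]]'

```text
time_s: 4.58
tcp_pos: [0.5375, -0.2124, 0.0675]
ee_rot: [[-0.955, -0.297, 0.002], [-0.297, 0.955, -0.0], [-0.002, -0.001, -1.0]]
wrist_force: [0.5, -0.2, -1.5]
gripper_width: 0.293
```

```bash
python3 - <<'E'
from h import *
print(sense()["tcp_pos"],sense()["wrist_force"])
t=capture("top");cv2.imwrite("pics/t3.png",t)
print(plane("top",[(462.7,241.4)],.017)*1000)
h=cv2.cvtColor(t,cv2.COLOR_BGR2GRAY)
c=t[222:262,434:492]; cv2.imwrite("pics/a3.png",cv2.resize(c,(580,400),interpolation=cv2.INTER_NEAREST))
E
```

```text
[ 0.53748045 -0.21239611  0.06749764] [ 0.53827998 -0.20130379 -1.50633275]
[[ 506.64742106 -427.94249274   17.        ]]
```

View pics/a3.png

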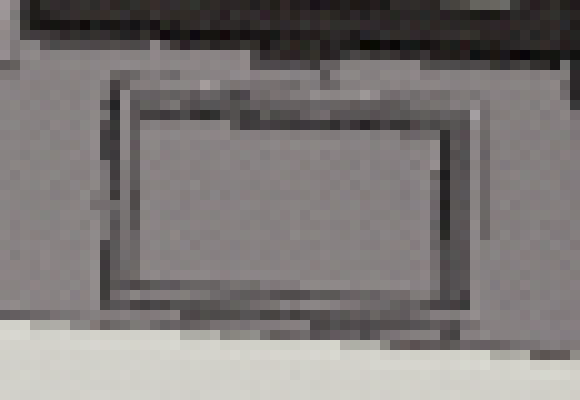

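Request:
play_rows --targets '[[[1,0,0,-0.001,0],[1,0,0,-0.001,0],[0.6,0,0,-0.001,0],[0,0,0,-0.001,0],[0,0,0,-0.001,0]]]'

```text
time_s: 5.05
tcp_pos: [0.5368, -0.2117, 0.0657]
ee_rot: [[-0.955, -0.297, 0.0], [-0.297, 0.955, -0.0], [-0.0, -0.0, -1.0]]
wrist_force: [-0.3, -0.8, -0.6]
gripper_width: 0.439
```

Request:
play_rows --targets '[[[0,0,0,0,0],[0,0,0,0,0],[0,0,0,0,0],[0,0,0,0,0],[0,0,0,0,0]]]'

```text
time_s: 5.47
tcp_pos: [0.5368, -0.2117, 0.0655]
ee_rot: [[-0.955, -0.297, -0.0], [-0.297, 0.955, -0.0], [0.0, 0.0, -1.0]]
wrist_force: [-0.1, 0.3, 0.3]
gripper_width: 0.815
```

Request:
play_rows --targets '[[[0,0,0,0.01,0],[0,0,0,0.03,0],[0,0,0,0.06,0],[0,0,0,0.09,0],[0,0,0,0.115,0]]]'

```text
time_s: 5.88
tcp_pos: [0.5372, -0.2119, 0.1835]
ee_rot: [[-0.955, -0.298, 0.002], [-0.298, 0.955, -0.001], [-0.002, -0.001, -1.0]]
wrist_force: [0.1, 0.3, 0.2]
gripper_width: 0.996
```

Request:
play_rows --targets '[[[0,-0.004,0.035,0,0],[0,-0.009,0.075,0,0],[0,-0.014,0.115,0,0],[0,-0.018,0.155,0,0],[0,-0.023,0.195,0,0]]]'

```text
time_s: 6.3
tcp_pos: [0.5135, -0.0152, 0.1817]
ee_rot: [[-0.955, -0.297, 0.002], [-0.297, 0.955, 0.0], [-0.002, -0.0, -1.0]]
wrist_force: [-0.3, -0.5, -0.1]
gripper_width: 1.002
```

Request:
play_rows --targets '[[[0,-0.004,0.035,0,0],[0,-0.009,0.075,0,0],[0,-0.014,0.115,0,0],[0,-0.019,0.155,0,0],[0,-0.023,0.195,0,0]]]'

```text
time_s: 6.72
tcp_pos: [0.4901, 0.1801, 0.1817]
ee_rot: [[-0.955, -0.298, 0.001], [-0.298, 0.955, 0.001], [-0.001, 0.0, -1.0]]
wrist_force: [0.9, 0.4, 0.5]
gripper_width: 0.999
```

Request:
play_rows --targets '[[[0,0,0.007,0,0],[0,0,0.007,0,0],[0,0,0.007,0,0],[0,0,0.007,0,0]]]'

```text
time_s: 7.05
tcp_pos: [0.4907, 0.1842, 0.1808]
ee_rot: [[-0.955, -0.296, -0.0], [-0.296, 0.955, -0.0], [0.0, -0.0, -1.0]]
wrist_force: [0.6, -0.0, 0.1]
gripper_width: 1.007
```

```bash
python3 - <<'E'
from h import *
i=capture("scene");t=capture("top")
cv2.imwrite("pics/a4.png",np.vstack([cv2.resize(i[200:380,130:430],(600,360))[:300],cv2.resize(t[160:320,130:450],(600,300))]))
E
```

```text
(no output)
```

View pics/a4.png

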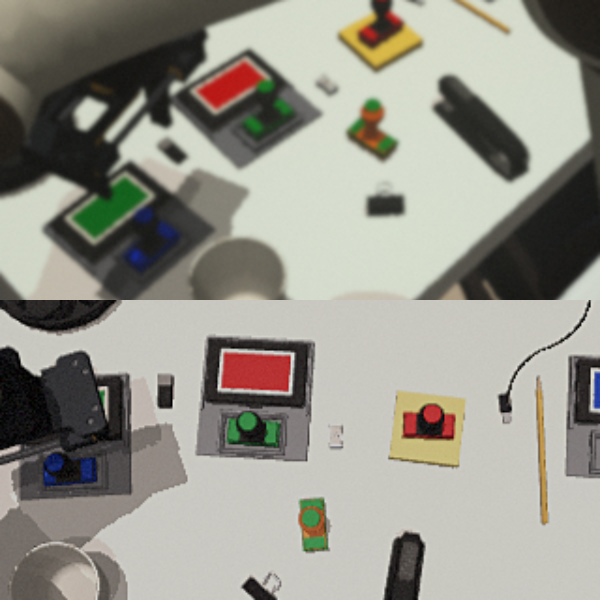

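Red stands upright on the notes at lower crop (430,415). Next is blue.

Request:
play_rows --targets '[[[0,0,0.002,-0.03,0],[0,0,0.002,-0.065,0],[0,0,0.002,-0.095,0],[0,0,0.002,-0.115,0],[0,0,0.002,-0.122,0]]]'

```text
time_s: 7.57
tcp_pos: [0.4891, 0.1847, 0.0555]
ee_rot: [[-0.956, -0.295, -0.005], [-0.295, 0.956, -0.004], [0.006, -0.002, -1.0]]
wrist_force: [-0.0, 0.2, -0.5]
gripper_width: 1.0
```

Request:
play_rows --targets '[[[1,0,0,0,0],[1,0,0,0,0],[1,0,0,0,0],[1,0,0,0,0],[1,0,0,0,0]]]'

```text
time_s: 7.98
tcp_pos: [0.4915, 0.1877, 0.0599]
ee_rot: [[-0.955, -0.297, 0.002], [-0.297, 0.955, 0.002], [-0.003, 0.001, -1.0]]
wrist_force: [-0.7, 1.0, 0.2]
gripper_width: 0.705
```

Request:
play_rows --targets '[[[1,0,0,0,0],[1,0,0,0,0],[1,0,0,0,0],[1,0,0,0,0],[1,0,0,0,0]]]'

```text
time_s: 8.4
tcp_pos: [0.4908, 0.1873, 0.0586]
ee_rot: [[-0.955, -0.297, 0.0], [-0.297, 0.955, 0.0], [-0.0, 0.0, -1.0]]
wrist_force: [-0.6, -0.3, -0.5]
gripper_width: 0.322
```

Request:
play_rows --targets '[[[1,0,0,0,0],[1,0,0,0,0],[1,0,0,0.015,0],[1,0,0,0.035,0],[1,0,0,0.06,0]]]'

```text
time_s: 8.82
tcp_pos: [0.4896, 0.1865, 0.1177]
ee_rot: [[-0.955, -0.297, -0.004], [-0.297, 0.955, -0.003], [0.004, -0.001, -1.0]]
wrist_force: [1.5, 0.7, -0.0]
gripper_width: 0.292
```

Request:
play_rows --targets '[[[1,0,0,0.03,0],[1,0,0,0.06,0],[1,0,0,0.08,0],[1,0,0,0.08,0]]]'

```text
time_s: 9.15
tcp_pos: [0.4931, 0.1885, 0.2035]
ee_rot: [[-0.955, -0.298, 0.008], [-0.298, 0.955, 0.005], [-0.01, 0.002, -1.0]]
wrist_force: [0.7, 1.6, -0.2]
gripper_width: 0.291
```

Request:
play_rows --targets '[[[1,0.001,-0.03,0,0],[1,0.002,-0.07,0,-0.02],[1,0.003,-0.11,0,-0.04],[1,0.004,-0.15,0,-0.06],[1,0.005,-0.19,0,-0.07]]]'

```text
time_s: 9.57
tcp_pos: [0.4948, -0.0044, 0.1977]
ee_rot: [[-0.973, -0.23, -0.002], [-0.23, 0.973, -0.0], [0.002, 0.0, -1.0]]
wrist_force: [0.8, -0.1, -0.4]
gripper_width: 0.288
```

Request:
play_rows --targets '[[[1,0.001,-0.04,0,-0.02],[1,0.002,-0.08,0,-0.04],[1,0.003,-0.12,0,-0.06],[1,0.004,-0.16,0,-0.07],[1,0.005,-0.2,0,-0.07]]]'

```text
time_s: 9.98
tcp_pos: [0.4999, -0.2045, 0.1976]
ee_rot: [[-0.987, -0.161, -0.002], [-0.161, 0.987, 0.001], [0.001, 0.001, -1.0]]
wrist_force: [0.7, 0.2, -0.0]
gripper_width: 0.291
```

Request:
play_rows --targets '[[[1,0.001,-0.04,0,0],[1,0.002,-0.08,0,0],[1,0.003,-0.12,0,0],[1,0.004,-0.16,0,0],[1,0.005,-0.19,0,0]]]'

```text
time_s: 10.4
tcp_pos: [0.5048, -0.3954, 0.1969]
ee_rot: [[-0.987, -0.159, -0.002], [-0.159, 0.987, 0.001], [0.002, 0.001, -1.0]]
wrist_force: [0.6, 0.8, 0.0]
gripper_width: 0.291
```

Request:
play_rows --targets '[[[1,0,-0.025,0,0],[1,0,-0.036,0,0],[1,0,-0.036,-0.03,0],[1,0,-0.036,-0.06,0],[1,0,-0.036,-0.08,0]]]'

```text
time_s: 10.82
tcp_pos: [0.5041, -0.4275, 0.1147]
ee_rot: [[-0.987, -0.16, -0.004], [-0.16, 0.987, 0.004], [0.003, 0.004, -1.0]]
wrist_force: [0.6, 0.6, -1.2]
gripper_width: 0.291
```

Request:
play_rows --targets '[[[1,0,0,-0.01,0],[1,0,0,-0.02,0],[1,0,0,-0.02,0],[1,0,0,-0.02,0]]]'

```text
time_s: 11.15
tcp_pos: [0.5062, -0.4287, 0.099]
ee_rot: [[-0.987, -0.162, 0.0], [-0.162, 0.987, -0.001], [-0.0, -0.001, -1.0]]
wrist_force: [-0.1, -0.2, 0.9]
gripper_width: 0.291
```

```bash
python3 - <<'E'
from h import *
i=capture("scene")
cv2.imwrite("pics/a5.png",cv2.resize(i[130:230,310:440],(780,600)))
print(sense()["tcp_pos"])
E
```

```text
[ 0.50664872 -0.42899474  0.0998289 ]
```

View pics/a5.png

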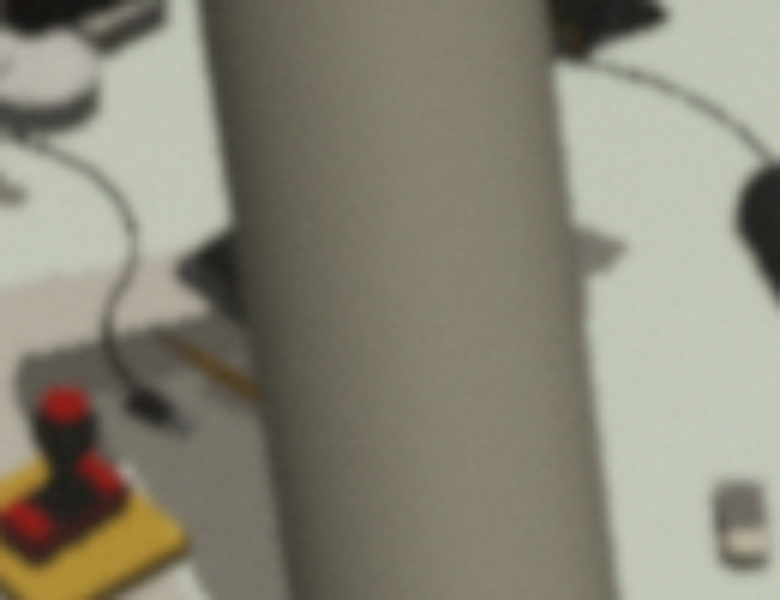

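The arm hides the well in this view, so I insert slowly and watch the force.

Request:
play_rows --targets '[[[1,0,0,-0.01,0],[1,0,0,-0.018,0],[1,0,0,-0.025,0],[1,0,0,-0.03,0],[1,0,0,-0.033,0]]]'

```text
time_s: 11.62
tcp_pos: [0.5053, -0.4284, 0.0643]
ee_rot: [[-0.987, -0.161, -0.001], [-0.161, 0.987, 0.001], [0.001, 0.001, -1.0]]
wrist_force: [-0.0, 0.3, -0.6]
gripper_width: 0.287
```

Request:
play_rows --targets '[[[1,0,0,-0.003,0],[1,0,0,-0.006,0],[1,0,0,-0.008,0],[1,0,0,-0.008,0],[1,0,0,-0.008,0]]]'

```text
time_s: 12.03
tcp_pos: [0.5062, -0.4288, 0.0585]
ee_rot: [[-0.987, -0.161, 0.001], [-0.161, 0.987, -0.001], [-0.001, -0.001, -1.0]]
wrist_force: [-1.3, 2.8, 4.8]
gripper_width: 0.289
```

Request:
play_rows --targets '[[[1,0,0,-0.001,0],[0.6,0,0,-0.001,0],[0,0,0,-0.001,0],[0,0,0,-0.001,0],[0,0,0,-0.001,0]]]'

```text
time_s: 12.45
tcp_pos: [0.5056, -0.4288, 0.0561]
ee_rot: [[-0.987, -0.161, -0.0], [-0.161, 0.987, 0.0], [0.0, 0.0, -1.0]]
wrist_force: [-0.2, 0.2, 0.2]
gripper_width: 0.51
```

Request:
play_rows --targets '[[[0,0,0,0,0],[0,0,0,0,0],[0,0,0,0,0],[0,0,0,0,0],[0,0,0,0,0]]]'

```text
time_s: 12.87
tcp_pos: [0.5058, -0.4287, 0.0564]
ee_rot: [[-0.987, -0.161, -0.0], [-0.161, 0.987, 0.0], [0.0, 0.0, -1.0]]
wrist_force: [-0.8, 0.1, 1.0]
gripper_width: 0.889
```

Request:
play_rows --targets '[[[0,0,0,0.01,0],[0,0,0,0.03,0],[0,0,0,0.06,0],[0,0,0,0.09,0],[0,0,0,0.125,0]]]'

```text
time_s: 13.28
tcp_pos: [0.5051, -0.4283, 0.1826]
ee_rot: [[-0.987, -0.161, -0.002], [-0.161, 0.987, 0.001], [0.001, 0.001, -1.0]]
wrist_force: [0.1, -1.0, 0.1]
gripper_width: 0.998
```

Request:
play_rows --targets '[[[0,0.003,0.04,0,0],[0,0.006,0.08,0,0],[0,0.009,0.12,0,0],[0,0.012,0.16,0,0],[0,0.014,0.2,0,0]]]'

```text
time_s: 13.7
tcp_pos: [0.5198, -0.2271, 0.1827]
ee_rot: [[-0.987, -0.161, 0.002], [-0.161, 0.987, -0.0], [-0.002, -0.001, -1.0]]
wrist_force: [0.7, -0.1, -0.0]
gripper_width: 1.002
```

Request:
play_rows --targets '[[[0,0.003,0.04,0,0],[0,0.006,0.08,0,0],[0,0.009,0.12,0,0],[0,0.012,0.16,0,0],[0,0.014,0.2,0,0]]]'

```text
time_s: 14.12
tcp_pos: [0.5339, -0.0268, 0.1828]
ee_rot: [[-0.987, -0.161, 0.002], [-0.161, 0.987, 0.0], [-0.002, -0.0, -1.0]]
wrist_force: [1.4, -0.2, -0.1]
gripper_width: 1.0
```

Request:
play_rows --targets '[[[0,0,0.012,0,0],[0,0,0.012,0,0],[0,0,0.012,0,0],[0,0,0.012,0,0]]]'

```text
time_s: 14.45
tcp_pos: [0.5337, -0.0174, 0.1819]
ee_rot: [[-0.987, -0.16, 0.0], [-0.16, 0.987, -0.0], [-0.0, -0.0, -1.0]]
wrist_force: [-0.6, -0.1, 0.3]
gripper_width: 0.999
```

```bash
python3 - <<'E'
from h import *
i=capture("scene");t=capture("top")
cv2.imwrite("pics/a6.png",np.vstack([cv2.resize(i[140:320,130:430],(500,300)),cv2.resize(t[150:300,130:510],(760,300))[:,130:630]]))
cv2.imwrite("pics/t6.png",t)
print(sense()["tcp_pos"])
E
```

```text
[ 0.53367816 -0.01801608  0.1816952 ]
```

View pics/t6.png

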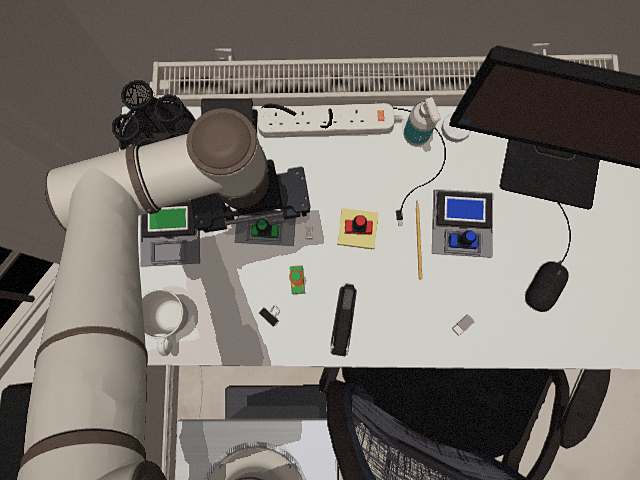

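Blue stands in the blue tray at (467,238), and the green well at (171,252) is empty. Next is green.

Request:
play_rows --targets '[[[0,0,0.001,-0.03,0],[0,0,0.001,-0.065,0],[0,0,0.001,-0.095,0],[0,0,0.001,-0.115,0],[0,0,0.001,-0.123,0]]]'

```text
time_s: 14.97
tcp_pos: [0.5316, -0.0175, 0.0554]
ee_rot: [[-0.987, -0.158, -0.006], [-0.158, 0.987, -0.001], [0.006, -0.0, -1.0]]
wrist_force: [-0.3, -0.4, 0.6]
gripper_width: 0.997
```

Request:
play_rows --targets '[[[1,0,0,0,0],[1,0,0,0,0],[1,0,0,0,0],[1,0,0,0,0],[1,0,0,0,0]]]'

```text
time_s: 15.38
tcp_pos: [0.5346, -0.0156, 0.0599]
ee_rot: [[-0.987, -0.161, 0.003], [-0.161, 0.987, 0.001], [-0.003, 0.0, -1.0]]
wrist_force: [0.0, -0.6, 0.3]
gripper_width: 0.705
```

Request:
play_rows --targets '[[[1,0,0,0,0],[1,0,0,0,0],[1,0,0,0,0],[1,0,0,0,0],[1,0,0,0,0]]]'

```text
time_s: 15.8
tcp_pos: [0.5338, -0.0157, 0.0586]
ee_rot: [[-0.987, -0.161, 0.0], [-0.161, 0.987, 0.0], [-0.0, 0.0, -1.0]]
wrist_force: [0.4, -0.0, 0.5]
gripper_width: 0.326
```

Request:
play_rows --targets '[[[1,0,0,0,0],[1,0,0,0,0],[1,0,0,0.015,0],[1,0,0,0.035,0],[1,0,0,0.06,0]]]'

```text
time_s: 16.22
tcp_pos: [0.5325, -0.016, 0.1176]
ee_rot: [[-0.987, -0.161, -0.004], [-0.161, 0.987, -0.001], [0.004, -0.0, -1.0]]
wrist_force: [0.3, -0.9, -1.0]
gripper_width: 0.293
```

Request:
play_rows --targets '[[[1,0,0,0.03,0],[1,0,0,0.055,0],[1,0,0,0.07,0],[1,0,0,0.07,0],[1,0,0,0.07,0]]]'

```text
time_s: 16.63
tcp_pos: [0.5337, -0.0156, 0.1889]
ee_rot: [[-0.987, -0.161, 0.001], [-0.161, 0.987, 0.001], [-0.001, 0.001, -1.0]]
wrist_force: [-0.9, -0.8, -1.3]
gripper_width: 0.29
```

```bash
python3 - <<'E'
from h import *
print(sense()["tcp_pos"])
t=capture("top")
c=t[195:270,130:290]; cv2.imwrite("pics/a7.png",cv2.resize(c,(800,375),interpolation=cv2.INTER_CUBIC))
E
```

```text
[ 0.53373687 -0.01560215  0.18885507]
```

View pics/a7.png

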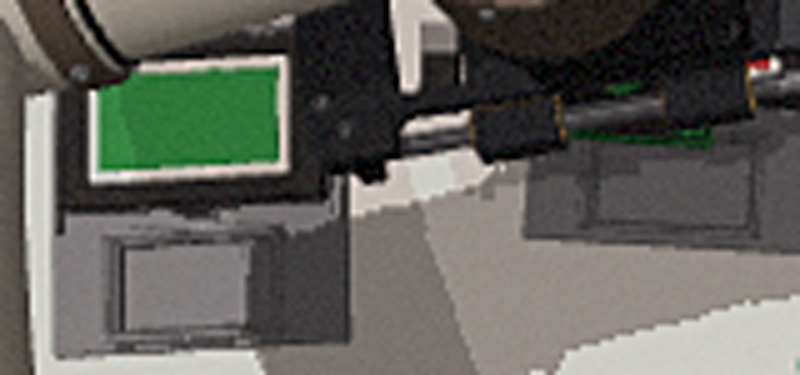

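Request:
play_rows --targets '[[[1,-0.008,0.036,0,0.03],[1,-0.016,0.074,0,0.06],[1,-0.025,0.112,0,0.1],[1,-0.033,0.15,0,0.13],[1,-0.041,0.188,0,0.13]]]'

```text
time_s: 17.1
tcp_pos: [0.4912, 0.1732, 0.1866]
ee_rot: [[-0.958, -0.288, -0.003], [-0.288, 0.958, -0.002], [0.004, -0.001, -1.0]]
wrist_force: [2.1, 0.7, -0.3]
gripper_width: 0.29
```

Request:
play_rows --targets '[[[1,-0.003,0.012,0,0],[1,-0.003,0.012,-0.03,0],[1,-0.003,0.012,-0.06,0],[1,-0.003,0.012,-0.08,0],[1,-0.003,0.012,-0.09,0]]]'

```text
time_s: 17.52
tcp_pos: [0.4872, 0.1825, 0.0942]
ee_rot: [[-0.958, -0.287, -0.007], [-0.287, 0.958, -0.005], [0.008, -0.002, -1.0]]
wrist_force: [-0.7, -0.7, -0.4]
gripper_width: 0.295
```

Request:
play_rows --targets '[[[1,0,0,0,0],[1,0,0,0,0],[1,0,0,0,0]]]'

```text
time_s: 17.77
tcp_pos: [0.4907, 0.1845, 0.0995]
ee_rot: [[-0.958, -0.288, 0.002], [-0.288, 0.958, 0.001], [-0.002, 0.0, -1.0]]
wrist_force: [-0.4, 0.5, 0.1]
gripper_width: 0.293
```

```bash
python3 - <<'E'
from h import *
print(sense()["tcp_pos"],plane("top",[(169.4,252.6)],.005)*1000)
t=capture("top")
c=t[195:275,130:230]; cv2.imwrite("pics/a8.png",cv2.resize(c,(750,600),interpolation=cv2.INTER_CUBIC))
E
```

```text
[0.49067942 0.18452391 0.0994752 ] [[490.37144659 185.8186226    5.        ]]
```

View pics/a8.png

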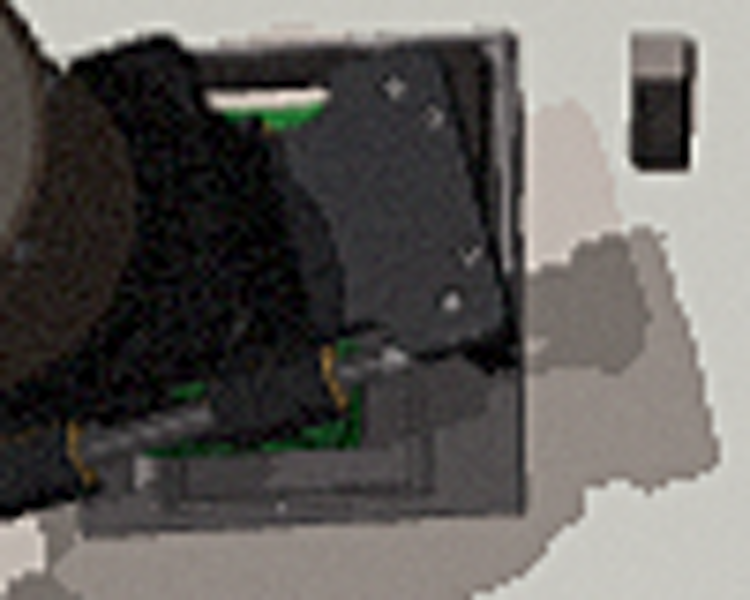

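The green foot is parallel to the well, with its lower edge at crop (150-360, 445), so I insert it.

Request:
play_rows --targets '[[[1,0,0.0005,-0.01,0],[1,0,0.0005,-0.018,0],[1,0,0.0005,-0.025,0],[1,0,0.0005,-0.03,0],[1,0,0.0005,-0.033,0]]]'

```text
time_s: 18.23
tcp_pos: [0.4893, 0.1844, 0.0645]
ee_rot: [[-0.958, -0.288, -0.001], [-0.288, 0.958, -0.001], [0.002, -0.001, -1.0]]
wrist_force: [-0.1, 0.4, -0.2]
gripper_width: 0.289
```

Request:
play_rows --targets '[[[1,0,0,-0.003,0],[1,0,0,-0.006,0],[1,0,0,-0.008,0],[1,0,0,-0.008,0],[1,0,0,-0.008,0]]]'

```text
time_s: 18.65
tcp_pos: [0.4905, 0.1852, 0.0585]
ee_rot: [[-0.958, -0.288, 0.002], [-0.288, 0.958, 0.001], [-0.002, 0.0, -1.0]]
wrist_force: [-1.5, -0.2, 5.5]
gripper_width: 0.295
```

Request:
play_rows --targets '[[[1,0,0,-0.001,0],[0.6,0,0,-0.001,0],[0,0,0,-0.001,0],[0,0,0,-0.001,0],[0,0,0,-0.001,0]]]'

```text
time_s: 19.07
tcp_pos: [0.4896, 0.1847, 0.0563]
ee_rot: [[-0.958, -0.288, -0.0], [-0.288, 0.958, -0.0], [0.0, -0.0, -1.0]]
wrist_force: [-0.6, -0.0, -0.0]
gripper_width: 0.508
```

Request:
play_rows --targets '[[[0,0,0,0,0],[0,0,0,0,0],[0,0,0,0,0],[0,0,0,0,0],[0,0,0,0,0]]]'

```text
time_s: 19.48
tcp_pos: [0.4898, 0.1848, 0.0565]
ee_rot: [[-0.958, -0.288, -0.0], [-0.288, 0.958, -0.0], [0.0, -0.0, -1.0]]
wrist_force: [1.3, 0.2, -0.4]
gripper_width: 0.89
```

Request:
play_rows --targets '[[[0,0,0,0.01,0],[0,0,0,0.03,0],[0,0,0,0.06,0],[0,0,0,0.09,0],[0,0,0,0.125,0]]]'

```text
time_s: 19.9
tcp_pos: [0.489, 0.1843, 0.1828]
ee_rot: [[-0.958, -0.288, -0.002], [-0.288, 0.958, -0.001], [0.002, -0.001, -1.0]]
wrist_force: [0.9, -0.0, -0.1]
gripper_width: 0.996
```

```bash
python3 - <<'E'
from h import *
print(sense()["tcp_pos"])
t=capture("top"); cv2.imwrite("pics/t9.png",t)
for b in blobs(t,"red"): print(b[:3])
c=t[180:260,235:385]; cv2.imwrite("pics/a9.png",cv2.resize(c,(750,400),interpolation=cv2.INTER_CUBIC))
E
```

```text
[0.4890262  0.18425617 0.1827772 ]
(652, [266.3, 198.0], [248, 188, 37, 21])
(83, [360.3, 220.5], [356, 216, 10, 10])
(91, [349.2, 227.1], [345, 220, 15, 14])
(86, [368.1, 227.6], [361, 221, 12, 13])
```

View pics/a9.png

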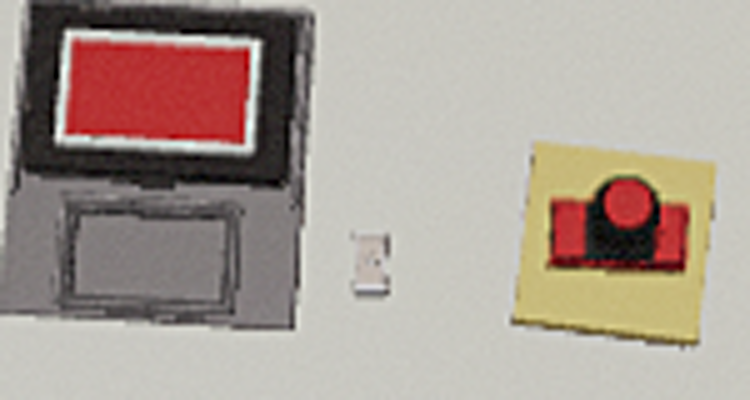

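```bash
python3 - <<'E'
from h import *
print(plane("top",[(264.6,231.2)],.005)*1000,plane("top",[(360.3,220.5)],.083)*1000, sense()["tcp_pos"])
E
```

```text
[[534.63234001 -14.87087678   5.        ]] [[ 537.91915512 -212.11669977   83.        ]] [0.49333098 0.18634786 0.19118178]
```

Request:
play_rows --targets '[[[0,0.004,-0.04,0,0],[0,0.009,-0.08,0,0],[0,0.014,-0.12,0,0],[0,0.018,-0.16,0,0],[0,0.023,-0.2,0,0]]]'

```text
time_s: 20.37
tcp_pos: [0.5126, -0.0169, 0.1825]
ee_rot: [[-0.957, -0.288, 0.001], [-0.288, 0.957, 0.0], [-0.001, -0.0, -1.0]]
wrist_force: [0.8, 0.8, -0.8]
gripper_width: 0.992
```

Request:
play_rows --targets '[[[0,0.005,-0.04,0,0],[0,0.01,-0.08,0,0],[0,0.014,-0.12,0,0],[0,0.018,-0.16,0,0],[0,0.023,-0.197,0,0]]]'

```text
time_s: 20.78
tcp_pos: [0.5355, -0.2145, 0.1823]
ee_rot: [[-0.958, -0.287, 0.001], [-0.287, 0.958, -0.0], [-0.001, -0.0, -1.0]]
wrist_force: [0.5, 0.4, -0.6]
gripper_width: 0.998
```

Request:
play_rows --targets '[[[0,0,0,-0.01,0],[0,0,0,-0.01,0],[0,0,0,-0.01,0],[0,0,0,-0.01,0]]]'

```text
time_s: 21.12
tcp_pos: [0.5358, -0.2114, 0.172]
ee_rot: [[-0.957, -0.289, 0.0], [-0.289, 0.957, -0.0], [-0.0, -0.0, -1.0]]
wrist_force: [-0.0, -0.2, 0.5]
gripper_width: 0.998
```

Request:
play_rows --targets '[[[0,0.001,0,-0.03,0],[0,0.001,0,-0.06,0],[0,0.001,0,-0.085,0],[0,0.001,0,-0.1,0],[0,0.001,0,-0.105,0]]]'

```text
time_s: 21.53
tcp_pos: [0.5354, -0.2104, 0.0645]
ee_rot: [[-0.957, -0.29, -0.004], [-0.29, 0.957, 0.001], [0.004, 0.002, -1.0]]
wrist_force: [-0.3, 0.3, 1.2]
gripper_width: 0.998
```

Request:
play_rows --targets '[[[1,0,0,0,0],[1,0,0,0,0],[1,0,0,0,0],[1,0,0,0,0],[1,0,0,0,0]]]'

```text
time_s: 21.95
tcp_pos: [0.5375, -0.2122, 0.0678]
ee_rot: [[-0.958, -0.288, 0.002], [-0.288, 0.958, -0.0], [-0.002, -0.001, -1.0]]
wrist_force: [-0.5, -0.0, -0.2]
gripper_width: 0.708
```

Request:
play_rows --targets '[[[1,0,0,0,0],[1,0,0,0,0],[1,0,0,0,0],[1,0,0,0,0],[1,0,0,0,0]]]'

```text
time_s: 22.37
tcp_pos: [0.5368, -0.2123, 0.0665]
ee_rot: [[-0.958, -0.288, -0.0], [-0.288, 0.958, 0.0], [0.0, 0.0, -1.0]]
wrist_force: [-0.6, 0.4, 1.4]
gripper_width: 0.324
```

Request:
play_rows --targets '[[[1,0,0,0,0],[1,0,0,0,0],[1,0,0,0.015,0],[1,0,0,0.035,0],[1,0,0,0.06,0]]]'

```text
time_s: 22.78
tcp_pos: [0.5355, -0.212, 0.1255]
ee_rot: [[-0.958, -0.287, -0.004], [-0.287, 0.958, 0.001], [0.004, 0.002, -1.0]]
wrist_force: [0.3, 0.7, -0.2]
gripper_width: 0.292
```

Request:
play_rows --targets '[[[1,0,0,0.02,0],[1,0,0,0.04,0],[1,0,0,0.04,0],[1,0,0,0.04,0]]]'

```text
time_s: 23.12
tcp_pos: [0.5372, -0.2122, 0.1674]
ee_rot: [[-0.958, -0.288, 0.002], [-0.288, 0.958, 0.0], [-0.002, -0.001, -1.0]]
wrist_force: [0.6, 0.3, -1.7]
gripper_width: 0.297
```

Request:
play_rows --targets '[[[1,-0.001,0.035,0,-0.01],[1,-0.002,0.075,0,-0.02],[1,-0.003,0.115,0,-0.03],[1,-0.0035,0.155,0,-0.03],[1,-0.0035,0.185,0,-0.03]]]'

```text
time_s: 23.53
tcp_pos: [0.5319, -0.025, 0.1649]
ee_rot: [[-0.966, -0.259, -0.003], [-0.259, 0.966, -0.0], [0.003, 0.001, -1.0]]
wrist_force: [0.1, -0.5, -0.9]
gripper_width: 0.293
```

Request:
play_rows --targets '[[[1,0,0.012,0,0],[1,0,0.012,-0.03,0],[1,0,0.012,-0.055,0],[1,0,0.012,-0.068,0],[1,0,0.012,-0.068,0]]]'

```text
time_s: 23.95
tcp_pos: [0.53, -0.016, 0.0941]
ee_rot: [[-0.966, -0.258, -0.01], [-0.258, 0.966, -0.002], [0.01, 0.001, -1.0]]
wrist_force: [-0.6, 0.3, -0.3]
gripper_width: 0.292
```

Request:
play_rows --targets '[[[1,0,0,0,0],[1,0,0,0,0],[1,0,0,0,0]]]'

```text
time_s: 24.2
tcp_pos: [0.5341, -0.0154, 0.0995]
ee_rot: [[-0.966, -0.259, 0.002], [-0.259, 0.966, 0.0], [-0.002, -0.0, -1.0]]
wrist_force: [-0.6, -0.0, -1.3]
gripper_width: 0.295
```

Request:
play_rows --targets '[[[1,0,0,-0.01,0],[1,0,0,-0.018,0],[1,0,0,-0.025,0],[1,0,0,-0.03,0],[1,0,0,-0.033,0]]]'

```text
time_s: 24.62
tcp_pos: [0.5327, -0.0154, 0.0644]
ee_rot: [[-0.966, -0.259, -0.002], [-0.259, 0.966, -0.0], [0.002, 0.0, -1.0]]
wrist_force: [-0.1, -0.4, -0.9]
gripper_width: 0.295
```

Request:
play_rows --targets '[[[1,0,0,-0.003,0],[1,0,0,-0.006,0],[1,0,0,-0.008,0],[1,0,0,-0.008,0],[1,0,0,-0.008,0]]]'

```text
time_s: 25.03
tcp_pos: [0.5345, -0.0148, 0.0587]
ee_rot: [[-0.966, -0.26, 0.003], [-0.26, 0.966, 0.0], [-0.003, -0.0, -1.0]]
wrist_force: [-0.6, 1.8, 4.7]
gripper_width: 0.292
```

Request:
play_rows --targets '[[[1,0,0,-0.001,0],[0.6,0,0,-0.001,0],[0,0,0,-0.001,0],[0,0,0,-0.001,0],[0,0,0,-0.001,0]]]'

```text
time_s: 25.45
tcp_pos: [0.5331, -0.0153, 0.0563]
ee_rot: [[-0.966, -0.259, -0.0], [-0.259, 0.966, -0.0], [0.0, 0.0, -1.0]]
wrist_force: [0.4, -0.2, -0.0]
gripper_width: 0.513
```

Request:
play_rows --targets '[[[0,0,0,0,0],[0,0,0,0,0],[0,0,0,0,0],[0,0,0,0,0],[0,0,0,0,0]]]'

```text
time_s: 25.87
tcp_pos: [0.5333, -0.0153, 0.0565]
ee_rot: [[-0.966, -0.259, -0.0], [-0.259, 0.966, -0.0], [0.0, 0.0, -1.0]]
wrist_force: [0.0, -0.2, -0.5]
gripper_width: 0.894
```

Request:
play_rows --targets '[[[0,0,0,0.01,0],[0,0,0,0.03,0],[0,0,0,0.06,0],[0,0,0,0.1,0],[0,0,0,0.14,0]]]'

```text
time_s: 26.28
tcp_pos: [0.5326, -0.0154, 0.1983]
ee_rot: [[-0.966, -0.259, -0.001], [-0.259, 0.966, -0.001], [0.002, -0.0, -1.0]]
wrist_force: [1.1, 0.7, -0.2]
gripper_width: 0.999
```

Request:
play_rows --targets '[[[0,-0.02,-0.035,0,0],[0,-0.035,-0.07,0.01,0],[0,-0.05,-0.105,0.02,0],[0,-0.065,-0.14,0.03,0],[0,-0.08,-0.175,0.04,0]]]'

```text
time_s: 26.7
tcp_pos: [0.4521, -0.1915, 0.2381]
ee_rot: [[-0.966, -0.26, 0.001], [-0.26, 0.966, -0.0], [-0.001, -0.001, -1.0]]
wrist_force: [0.2, -0.9, 0.2]
gripper_width: 1.0
```

Request:
play_rows --targets '[[[0,-0.015,-0.038,0,0],[0,-0.03,-0.075,0,0],[0,-0.045,-0.11,0,0],[0,-0.06,-0.145,0,0],[0,-0.075,-0.18,0,0]]]'

```text
time_s: 27.12
tcp_pos: [0.377, -0.3718, 0.2377]
ee_rot: [[-0.966, -0.259, 0.001], [-0.259, 0.966, -0.001], [-0.001, -0.001, -1.0]]
wrist_force: [0.9, -0.3, 0.9]
gripper_width: 1.001
```

Request:
play_rows --targets '[[[0,-0.02,-0.035,0,0],[0,-0.04,-0.07,0,0],[0,-0.06,-0.1,0,0],[0,-0.08,-0.13,0,0],[0,-0.1,-0.16,0,0]]]'

```text
time_s: 27.53
tcp_pos: [0.2768, -0.5316, 0.2375]
ee_rot: [[-0.966, -0.259, 0.0], [-0.259, 0.966, -0.001], [-0.0, -0.001, -1.0]]
wrist_force: [0.5, -0.4, -0.6]
gripper_width: 1.002
```

Request:
play_rows --targets '[[[0,0,0,0,0],[0,0,0,0,0],[0,0,0,0,0],[0,0,0,0,0]]]'

```text
time_s: 27.87
tcp_pos: [0.2788, -0.5295, 0.237]
ee_rot: [[-0.966, -0.26, 0.0], [-0.26, 0.966, -0.0], [-0.0, -0.0, -1.0]]
wrist_force: [-0.5, -0.0, -0.2]
gripper_width: 1.0
```

```bash
python3 - <<'E'
from h import *
i=capture("scene");t=capture("top"); cv2.imwrite("pics/t10.png",t)
cv2.imwrite("pics/a10.png",np.vstack([cv2.resize(i[140:360,140:430],(435,330)),cv2.resize(t[170:350,130:510],(570,270))[:,:435]]))
cv2.imwrite("pics/a11.png",np.vstack([cv2.resize(i[140:360,140:430],(570,330)),cv2.resize(t[180:350,130:510],(570,255))]))
for c in HUE: print(c,[b[:2] for b in blobs(t,c)])
a=cv2.imread("pics/top0.png")
for n,(x,y,w,h) in dict(mug=(130,280,65,75),stapler=(325,278,38,82)).items(): print(n,np.abs(a[y:y+h,x:x+w].astype(int)-t[y:y+h,x:x+w]).mean())
E
```

```text
red [(654, [266.3, 198.0]), (281, [263.6, 228.5])]
green [(645, [167.0, 218.5]), (116, [159.5, 249.8]), (87, [178.2, 251.7]), (36, [295.9, 268.3]), (62, [295.4, 276.2]), (48, [297.4, 289.1])]
blue [(669, [464.5, 208.9]), (151, [471.2, 239.4]), (95, [453.4, 240.0])]
mug 2.144615384615385
stapler 5.531985451433462
```

View pics/a11.png

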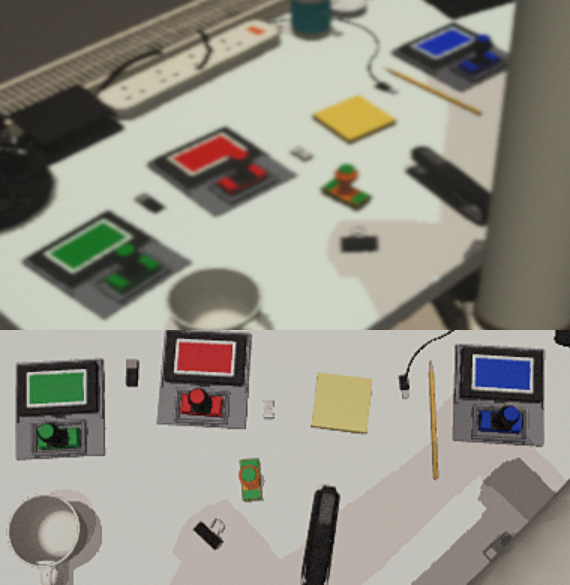

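All three stamps stand in their own trays and the notes are clear. The mug and stapler have not moved, so I hand in.

```bash
python3 -c "
from station import *
print(finish_job())"
```

```text
the job is handed in; nothing more can be done
None
```

All three stamps now stand upright in the well of the tray of their colour, and I handed the job in at about 28 s of the 96 s allowed.

**What I did:** I set red aside on the yellow notes. Then I moved blue into the blue tray, green into the green tray, and red from the notes into the red tray.

**Last checks:**
- **Seating:** each stamp met the well floor with about 5 N, at the same tool height (58–59 mm) at which the stamps were first gripped in the wells. So they appear to be fully down.
- **Final pictures:** both views show the stamps upright in the matching trays and the note block empty. The orange look-alike appears where it was, and the gripper is open and clear of everything.
- **Mug and stapler:** both look unmoved. The image difference was small for the mug; the stapler's was slightly larger, which I put down to the arm's shadow but did not check further.
- **Forces:** the highest wrist force in the readings was about 16 N, as red touched the notes.

**Limits:** the arm hid the blue well during that insertion, so I relied on force and confirmed it by camera afterwards. My two measurements of the well centres differed by 2–3 mm at most, within the clearance. I viewed 12 pictures.

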